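# Shut down the airbrush compressor through its guard

### The job

Shut down the airbrush compressor: reach through the cutout in the guard's top and press the pressure switch's paddle lever fully down to off, then reach through the other cutout and press the blow-off valve's thumb lever fully down to vent the tank. Keep the thumb lever down: the program finishes while the fingers are still holding it pressed. Never touch the guard with fingers or arm, do not press the thumb lever before the switch is off, and leave the bottles and other things standing around where they are.

Things in the scene. Friction and masses are not known exactly. Their poses are not given: they have to be found in the camera images.
- compressor: airbrush compressor, bolted down so that it cannot move: a lying grey tank 310 mm long with the pump (+y half), the black pressure-switch box and the brass blow-off valve (-y half) above it. Origin on the table under its middle; x runs across it (the front is -x), y along the tank. The regulator with its gauge sticks out to y = -210 mm
- guard: steel cage over the compressor, 182 mm (x) by 342 mm (y), with wire sides and a flat 3 mm sheet top whose upper face is 250 mm above the table. Same origin and axes as the compressor. The top has two rectangular cutouts side by side, with a 15 mm wide strip of sheet between them; each lever lies under its own cutout
- switch_cutout (a point): centre of the cutout over the pressure switch, level with the guard's upper face; the opening is 85 mm along the guard's x and 75 mm along its y
- blowoff_cutout (a point): centre of the cutout over the blow-off valve (the one nearer the gauge end), level with the guard's upper face; the opening is 85 mm along the guard's x and 70 mm along its y
- switch_lever (a joint): angle of the pressure switch's lever, rad: 0 = raised (compressor on), 0.40 = fully down on its stop (off). A grey paddle 24 mm wide and 50 mm long that reaches to -x from a pin along y; pressing its free end takes about 5 N and it stays where it is left
- switch_pad (a point): point to press, on the upper face of the paddle 43 mm from its pin; it moves with the lever: about 233 mm above the table when raised, 217 mm when fully down, while shifting some 5 mm to -x
- blowoff_lever (a joint): angle of the blow-off valve's lever, rad: 0 = raised (valve shut), 0.35 = fully down (valve open). A slim steel lever with a round thumb pad 22 mm across at its end, reaching to -x from a pin along y at the head of the brass valve; pressing it takes about 2 N at first and 6 N when fully down, and it springs back up when let go
- blowoff_pad (a point): centre of the upper face of the thumb pad, 46 mm from the pin; it moves with the lever: about 232 mm above the table when raised, 217 mm when fully down, while shifting some 4 mm to -x
- ink_top: bystander: ink bottle 26 mm across, 68 mm tall, standing on the guard's flat top over the pump end. Origin at the centre of its underside
- ink_small: bystander: ink bottle 26 mm across, 68 mm tall, on the table in front of the compressor. Origin at the centre of its underside
- ink_large: bystander: bottle 36 mm across, 110 mm tall, on the table in front of the compressor. Origin at the centre of its underside
- airbrush: bystander: steel airbrush about 145 mm long, lying on the table behind the compressor; its x axis points to the nozzle. Origin at the centre of its underside
- tile: bystander: painted ceramic tile 100 x 100 x 7 mm, flat on the table. Origin at the centre of its underside
- palette: bystander: round white palette 170 mm across, 16 mm high. Origin at the centre of its underside
- rinse_pot: bystander: grey rinse pot 116 mm across, 85 mm high. Origin at the centre of its underside
- tumbler: bystander: drinking tumbler 76 mm across, 150 mm tall. Origin at the centre of its underside

How it is judged (in metres and radians):
On the way, in this order (a step that is already met when the one before it is completed fails the run):
1. the switch lever has been pressed down to off, the thumb lever still up (value of joint switch_lever above 0.32 rad and value of joint blowoff_lever below 0.1 rad), for 0.2 s.
2. the thumb lever is pressed down by the fingers (value of joint switch_lever above 0.32 rad and value of joint blowoff_lever above 0.27 rad and contact force between blowoff_lever and the fingers above 0.5 N), for 0.2 s.
At the end, for the whole second after the job is handed in: The switch lever is down (angle over 0.32 of 0.40 rad) and the blow-off lever is held down by the fingers (angle over 0.27 of 0.35 rad, finger force on it over 0.5 N) (all of step 2); the arm keeps its last pose, push and grip.
It fails at once if the guard was touched by the fingers or the arm (over 0.3 N) (contact force between guard and the fingers above 0.3 N or contact force between guard and the arm above 0.3 N).
It fails at once if the blow-off lever was pressed before the switch was off (value of joint blowoff_lever above 0.1 rad and value of joint switch_lever below 0.3 rad).
It fails at once if a bystander was lifted, knocked or shifted by more than 15 mm (distance of any of ink_top, ink_small, ink_large, airbrush, tile, palette, rinse_pot, tumbler from where it was at the start of the episode above 0.015 m).
It also fails if it takes over 45 s, if anything falls off the work surface, if the arm or the gripper's body presses on something with over 40 N, if the wrist force passes 120 N, or if a joint passes its speed limit or range.

### The arm

A 6-joint arm with a two-finger parallel gripper is mounted at the origin on the work surface. World frame = base frame: x ahead of the robot, y to its left, z up, the work surface at z = 0. Lengths are in mm, angles in rad, forces in N, time in s.
With the tool pointing down it reaches from about 350 to 975 mm from the base axis. Payload 7.1 kg.
Tool frame: the origin (TCP) lies between the finger pads; the fingertips stand 19 mm ahead of it and the grasp point (between the pads) is the TCP; z points along the fingers, y is the line along which they close (so a half turn about z gives the same grasp; the last joint's range is limited). The gripper opens to 88 mm and grips with 3 to 60 N. Pads are 20 mm wide; open, the fingers measure 115 mm over their backs; the gripper's body (75 mm by 178 mm) begins 61 mm behind the grasp point.
Start: joints at [1.096, 0.423, 1.63, -0, 1.089, -0.019], TCP at [275.08, 561.191, 241.675] pointing down, gripper open.
Joint ranges: [-3, 3], [-0.9, 2.11], [0.09, 2.58], [-1.31, 4.45], [0.11, 2.69], [-2.54, 2.54]. Speed limits (rad/s): [2.39, 2.39, 3.01, 3.14, 3.14, 3.14].

### API

Orientations are given as a rotation vector (axis times angle).
In Python, from workcell import ctrl gives the robot as it stands.
- The arm moves only by the tool arm_command, never from a script. Its argument "series" is a list of rows, each an object with "linear": the shift along the tool's x, y, z in m, a list of three; "turn": the turn about the tool's z in rad. A call has 1 to 10 rows; each row shifts and turns the commanded pose from where the row before left it, along the tool's axes as they then stand; what a row does not reach is not made up. A row lasts 1/10 s, in which the tool goes at most 50 mm and 8.59 degrees, less where a joint would pass 70% of its speed; a pose out of reach is approached as far as the arm can. A call with a gripper value outside its range is refused whole. "jaw" is the opening, from -1 (shut) to 1 (fully open), set as the call begins (left out, the last holds). The fingers move at their own pace and stop on an object; the grip force is fixed at half the most. Time passes only in rows, so rows that do not move let the fingers close. It gives the time, the measured TCP pose, the force, the opening and the grip force at its end, in the units of the state.
- ctrl.get_obs(): the state, without advancing time (a new reading comes with each control period).
- ctrl.get_image(name): name is "side" or "top"; returns a dict with "frame" (480x640x3 uint8, blue, green, red), "fx", "fy", "cx", "cy" (pixels), "k1" (the pictures are not rectified: a ray, as slopes to the right and down, at radius r is drawn at 1 + k1 r^2 times it, then the intrinsics apply), "rvec" (rotation vector, rad) and "tvec" (3), from world to camera coordinates, as OpenCV has them. Camera axes: x right, y down, z forward; pixel columns grow to the right and rows downward; lengths in mm; the calibration is good to about 2 mm. A picture is of the moment at which its call begins. There is no depth.
- ctrl.close_job(): hands the job in; it is judged then, once.
The state is a dict: "t": time; "qpos": joint angles; "qvel": joint speeds; "joint_torque": joint torques, N m; "ee_pos": TCP position; "orientation": TCP orientation; "ft_force": force on the tool from outside, world axes, zero at the start; "moment": the same for the moment, N m; "width": finger opening in mm; "grasp_force": force on a finger pad.
Only numpy, scipy, OpenCV 4.12 (cv2) and the standard library are available. Lean on these libraries where they do the work, as an engineer would, in place of code of your own. Each camera call takes 0.05 s, during which the arm holds its last target. There are 200 camera calls.

## Working session

There is one attempt and no reset: what is moved stays moved. The work goes in short steps, Python scripts to look and compute and a tool call to move; the robot and the scene stay as the last step left them, time stands still between calls to the robot, and variables do not carry over. Pictures are saved under pics/ and viewed, at most 10 in all, crops included, and the job is handed in when it is done.

Besides the shell and the picture viewer there is one more tool, called after "Call:" as a command line: name --argument value ..., lists and objects as JSON in quotes. arm_command: Moves the arm, as the interface text tells. Its arguments: {"type":"object","properties":{"series":{"type":"array"},"jaw":{"type":"number"}},"required":["series"]}

```bash
mkdir -p pics
cat > h.py <<'E'
import numpy as np, cv2, json
from workcell import ctrl
def grab(n):
    d=ctrl.get_image(n); cv2.imwrite(f'pics/{n}_raw.png',d['frame'])
    json.dump({k:(np.array(v).ravel().tolist()) for k,v in d.items() if k!='frame'},open(f'{n}.json','w')); return d['frame']
def cal(n):
    c=json.load(open(f'{n}.json')); R=cv2.Rodrigues(np.array(c['rvec']))[0]; return c,R,np.array(c['tvec'])
def ray(n,u,v):
    c,R,t=cal(n); K=np.array([[c['fx'][0],0,c['cx'][0]],[0,c['fy'][0],c['cy'][0]],[0,0,1]])
    p=cv2.undistortPoints(np.array([[[u,v]]],float),K,np.array([c['k1'][0],0,0,0,0]))[0,0]
    return -R.T@t, R.T@np.array([p[0],p[1],1])
def onz(n,u,v,z):
    o,d=ray(n,u,v); return o+d*(z-o[2])/d[2]
def proj(n,P):
    c,R,t=cal(n); K=np.array([[c['fx'][0],0,c['cx'][0]],[0,c['fy'][0],c['cy'][0]],[0,0,1]])
    return cv2.projectPoints(np.array(P,float).reshape(-1,3),np.array(c['rvec']),t,K,np.array([c['k1'][0],0,0,0,0]))[0][:,0]
E
python3 - <<'E'
from h import *
for n in('side','top'):
    cv2.imwrite(f'pics/{n}1.png',grab(n)); c,R,t=cal(n); print(n,c,-R.T@t)
print(ctrl.get_obs())
E
```

```text
side {'fx': [470.88685903729504], 'fy': [470.88685903729504], 'cx': [314.5651305473807], 'cy': [241.96561435294552], 'k1': [-0.08134504478064165], 'rvec': [2.154186306259031, -0.16732486026178287, 0.07371749377046247], 'tvec': [-526.631815047089, 199.89312884183087, 1274.9833025394255]} [  389.71903216 -1018.21664226   868.46686679]
top {'fx': [467.43946890028195], 'fy': [467.43946890028195], 'cx': [319.5980906259267], 'cy': [240.31662648397452], 'k1': [0.005366845615910867], 'rvec': [2.123434890304651, -2.124491982188017, 0.1994015804230636], 'tvec': [-10.296683710985802, 560.0862068626512, 1516.3217271560534]} [ 269.24178719   -9.35109001 1593.88066624]
{'t': 0.1, 'qpos': array([ 1.09602370e+00,  4.23760907e-01,  1.63063131e+00, -4.55775796e-06,
        1.08860749e+00, -1.89731439e-02]), 'qvel': array([ 0.0007951 , -0.001779  , -0.00158014, -0.00154802,  0.00126583,
       -0.00035107]), 'joint_torque': array([ 4.50233219e-04, -5.45609021e+01, -2.74325699e+01,  6.45813136e-02,
        1.87549082e-02, -2.95893528e-05]), 'ee_pos': array([274.85037907, 560.77340905, 240.97464569]), 'orientation': array([-7.09706325e-01, -3.06002958e+00,  2.14449908e-03]), 'ft_force': array([-0.18487297, -1.20707628, -0.08794515]), 'moment': array([-0.05185932,  0.02121779,  0.06572676]), 'grasp_force': 0.0, 'width': 88.26231120725382}
```

View pics/top1.png

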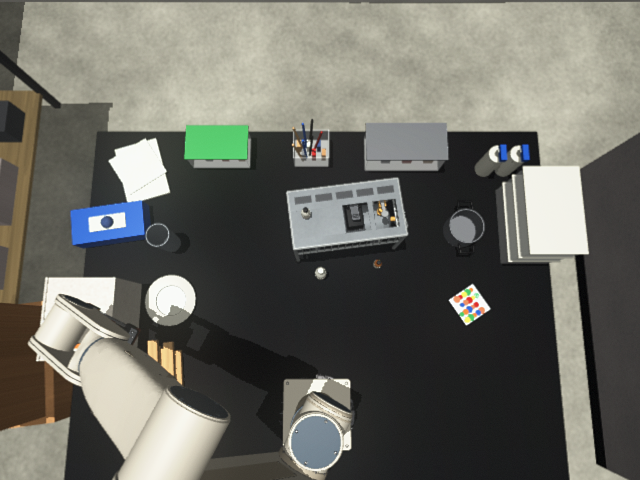

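View pics/side1.png

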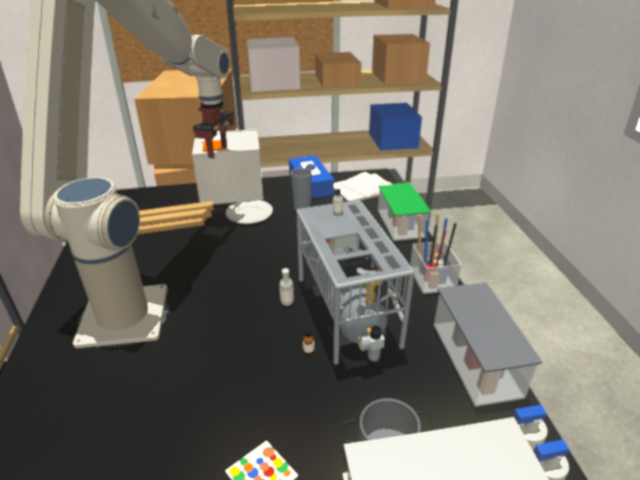

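The top view shows the guard at about (287–407, 178–255), with the switch cutout near (356, 214), the blow-off cutout near (387, 213) and the ink bottle at (306, 213). The side view shows the same cutouts at about (345, 243) and (362, 268). I'll enlarge both views.

Run:
```python
import cv2
a=cv2.imread('pics/top_raw.png')[170:265,280:415]; cv2.imwrite('pics/topc.png',cv2.resize(a,None,fx=5.9,fy=5.9,interpolation=cv2.INTER_CUBIC))
a=cv2.imread('pics/side_raw.png')[190:290,290:415]; cv2.imwrite('pics/sidec.png',cv2.resize(a,None,fx=6,fy=6,interpolation=cv2.INTER_CUBIC))
```

```text
(no output)
```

View pics/topc.png

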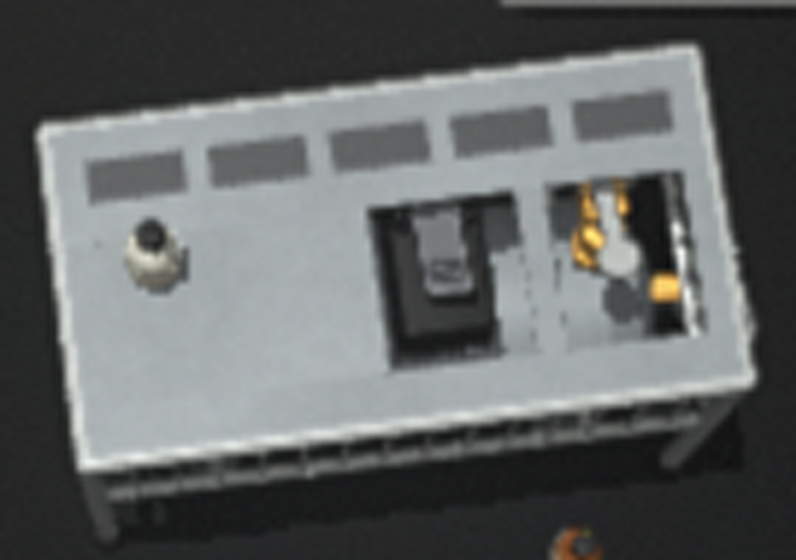

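View pics/sidec.png

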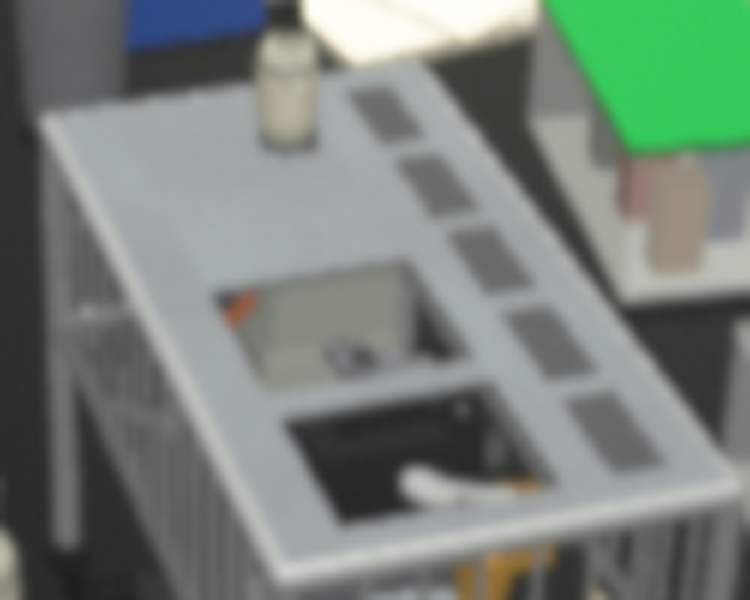

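```bash
cat >> h.py <<'E'
def T(x,y): return (x+.5)/5.9-.5+280,(y+.5)/5.9-.5+170
def S(x,y): return (x+.5)/6-.5+290,(y+.5)/6-.5+190
def tri(a,b):
    o1,d1=ray('top',*a);o2,d2=ray('side',*b); s=np.linalg.lstsq(np.c_[d1,-d2],o2-o1,rcond=None)[0]
    p,q=o1+s[0]*d1,o2+s[1]*d2; return (p+q)/2,np.linalg.norm(p-q)
E
python3 - <<'E'
from h import *
np.set_printoptions(precision=1,suppress=True)
def show(nm,f,n,pts):
    P=np.array([onz(n,*f(*p),250) for p in pts])[:,:2]; print(nm,n,P.tolist().__str__() if 0 else P.round(1).tolist(),'c',P.mean(0),'L',np.linalg.norm(P-np.roll(P,-1,0),axis=1),'ang',np.degrees(np.arctan2(*(P[1]-P[0])[::-1])))
show('guard',T,'top',[(40,125),(697,45),(752,382),(85,468)])
show('sw',T,'top',[(370,208),(514,192),(540,352),(392,368)])
show('bl',T,'top',[(548,186),(683,172),(707,333),(563,350)])
show('guard',S,'side',[(425,65),(740,487),(285,580),(43,118)])
show('sw',S,'side',[(410,260),(470,358),(270,390),(212,292)])
show('bl',S,'side',[(490,385),(553,485),(340,523),(286,423)])
for z in(225,232,240): print(z,'blpad',onz('top',*T(622,258),z),onz('side',*S(415,485),z),'swend',onz('top',*T(450,295),z),'swmid',onz('top',*T(445,255),z))
print(tri(T(622,258),S(415,485)))
E
```

```text
guard top [[673.3, 88.7], [715.5, -245.0], [540.5, -266.9], [497.3, 64.3]] c [606.7 -89.7] L [336.4 176.3 333.9 177.7] ang -82.80643109491854
sw top [[629.9, -77.9], [638.2, -150.5], [555.8, -161.8], [547.7, -88.0]] c [ 592.9 -119.5] L [73.1 83.2 74.3 82.8] ang -83.48832442774552
bl top [[641.3, -167.6], [648.6, -235.9], [565.5, -245.3], [556.9, -173.3]] c [ 603.1 -205.5] L [68.6 83.6 72.5 84.7] ang -83.92169092186592
guard side [[673.5, 79.1], [713.6, -247.8], [541.7, -272.8], [496.8, 60.0]] c [606.4 -95.4] L [329.3 173.7 335.8 177.7] ang -83.00868280458364
sw side [[630.0, -79.9], [637.2, -151.9], [557.4, -160.2], [547.0, -89.9]] c [ 592.9 -120.5] L [72.4 80.2 71.  83.7] ang -84.35511655727434
bl side [[640.3, -170.7], [647.3, -235.4], [566.9, -244.6], [559.4, -182.1]] c [ 603.5 -208.2] L [65.1 80.9 62.9 81.7] ang -83.83182517137678
225 blpad [ 610.2 -207.6  225. ] [ 606.6 -195.2  225. ] swend [ 590.9 -119.4  225. ] swmid [ 611.8 -117.2  225. ]
232 blpad [ 608.5 -206.5  232. ] [ 604.2 -204.2  232. ] swend [ 589.2 -118.9  232. ] swmid [ 610.1 -116.6  232. ]
240 blpad [ 606.5 -205.4  240. ] [ 601.5 -214.4  240. ] swend [ 587.3 -118.2  240. ] swmid [ 608.1 -116.   240. ]
(array([ 605.8, -206.1,  233.9]), np.float64(4.26865448316186))
```

Call:
arm_command --series '[{"linear": [0, 0, -0.04], "turn": 0}, {"linear": [0, 0, -0.04], "turn": 0.14}, {"linear": [0, 0, -0.04], "turn": 0.14}, {"linear": [0, 0, -0.04], "turn": 0.14}, {"linear": [0, 0, 0], "turn": 0.14}, {"linear": [0, 0, 0], "turn": 0.14}, {"linear": [0, 0, 0], "turn": 0.14}, {"linear": [0, 0, 0], "turn": 0.14}, {"linear": [0, 0, 0], "turn": 0.015}, {"linear": [0, 0, 0], "turn": 0}]' --jaw -1

```text
t: 1.1
ee_pos: [275.0, 561.1, 401.3]
orientation: [2.081, 2.354, -0.001]
ft_force: [-1.1, 0.4, 0.7]
width: 11.5
grasp_force: 0.0
```

```bash
cat >> h.py <<'E'
def go(x,y):
    np.set_printoptions(precision=2,suppress=True)
    o=ctrl.get_obs(); R=cv2.Rodrigues(o['orientation'])[0]
    print(o['t'],o['ee_pos'],o['qpos'],o['width'],o['ft_force'],'tool y angle',np.degrees(np.arctan2(R[1,1],R[0,1])),'tz',R[:,2])
    print('tool shift mm',R.T@(np.array([x,y,o['ee_pos'][2]])-o['ee_pos']))
E
python3 -c "
from h import *
go(592,-119)"
```

```text
1.1 [275.02 561.07 401.33] [1.1  0.29 1.46 0.   1.4  0.97] 11.492731746869694 [-1.14  0.38  0.71] tool y angle 7.044119418919882 tz [-0. -0. -1.]
tool shift mm [-713.81  231.19    0.3 ]
```

Call:
arm_command --series '[{"linear": [-0.036, 0.0115, 0], "turn": 0}, {"linear": [-0.036, 0.0115, 0], "turn": 0}, {"linear": [-0.036, 0.0115, 0], "turn": 0}, {"linear": [-0.036, 0.0115, 0], "turn": 0}, {"linear": [-0.036, 0.0115, 0], "turn": 0}, {"linear": [-0.036, 0.0115, 0], "turn": 0}, {"linear": [-0.036, 0.0115, 0], "turn": 0}, {"linear": [-0.036, 0.0115, 0], "turn": 0}, {"linear": [-0.036, 0.0115, 0], "turn": 0}, {"linear": [-0.036, 0.0115, 0], "turn": 0}]'

```text
t: 2.1
ee_pos: [432.7, 216.1, 401.7]
orientation: [2.08, 2.354, 0.0]
ft_force: [0.5, 0.7, -0.3]
width: 0.6
grasp_force: 0.0
```

Call:
arm_command --series '[{"linear": [-0.036, 0.0115, 0], "turn": 0}, {"linear": [-0.036, 0.0115, 0], "turn": 0}, {"linear": [-0.036, 0.0115, 0], "turn": 0}, {"linear": [-0.036, 0.0115, 0], "turn": 0}, {"linear": [-0.036, 0.0115, 0], "turn": 0}, {"linear": [-0.036, 0.0115, 0], "turn": 0}, {"linear": [-0.036, 0.0115, 0], "turn": 0}, {"linear": [-0.036, 0.0115, 0], "turn": 0}, {"linear": [-0.018, 0.0115, 0], "turn": 0}, {"linear": [0, 0, 0], "turn": 0}]'

```text
t: 3.1
ee_pos: [572.7, -76.0, 401.1]
orientation: [-2.084, -2.351, 0.001]
ft_force: [-0.2, 1.1, -0.1]
width: 0.4
grasp_force: 0.0
```

```bash
python3 -c "
from h import *
go(592,-119)
cv2.imwrite('pics/side2.png',cv2.resize(grab('side')[120:320,250:450],(600,600),interpolation=cv2.INTER_CUBIC))
print(ctrl.get_obs()['ft_force'])"
```

```text
3.1 [572.69 -76.   401.1 ] [-0.15  0.21  1.56 -0.    1.37 -0.27] 0.3573363809044388 [-0.25  1.14 -0.06] tool y angle 6.878331419203607 tz [-0. -0. -1.]
tool shift mm [-45.    14.02   0.01]
[-0.62  0.83  0.25]
```

View pics/side2.png

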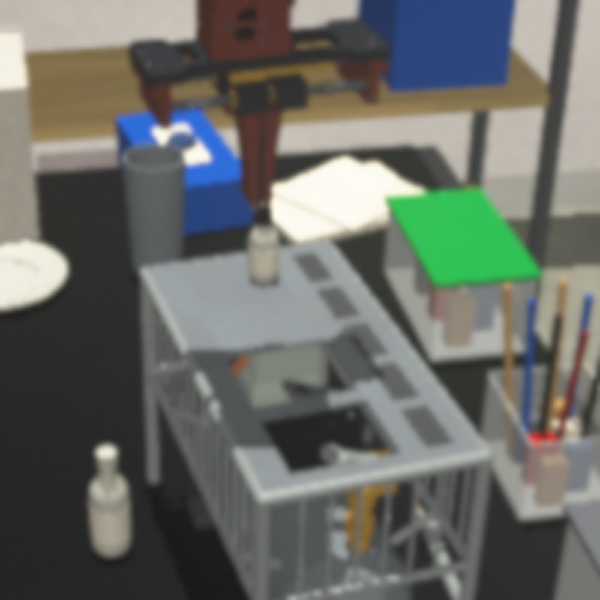

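The gripper is closed and hovers behind the cutouts, with its tips at about (260, 195). The guard and bottles are where they were. Next I move over the switch and lower to just above the sheet.

Call:
arm_command --series '[{"linear": [-0.025, 0.007, 0], "turn": 0}, {"linear": [-0.02, 0.007, 0], "turn": 0}, {"linear": [0, 0, 0.03], "turn": 0}, {"linear": [0, 0, 0.03], "turn": 0}, {"linear": [0, 0, 0.03], "turn": 0}, {"linear": [0, 0, 0.02], "turn": 0}, {"linear": [0, 0, 0.01], "turn": 0}, {"linear": [0, 0, 0], "turn": 0}, {"linear": [0, 0, 0], "turn": 0}]'

```text
t: 4.05
ee_pos: [591.6, -116.8, 282.7]
orientation: [2.083, 2.35, 0.001]
ft_force: [0.8, 0.0, 0.3]
width: 0.1
grasp_force: 0.0
```

```bash
python3 -c "
from h import *
go(592,-119)
cv2.imwrite('pics/side3.png',cv2.resize(grab('side')[140:290,270:420],(750,750),interpolation=cv2.INTER_CUBIC)[:600])"
```

```text
4.05 [ 591.58 -116.79  282.67] [-0.21  0.35  1.64  0.    1.15 -0.34] 0.07822417154164601 [0.77 0.04 0.26] tool y angle 6.907290225552807 tz [ 0. -0. -1.]
tool shift mm [-2.25  0.15  0.  ]
```

View pics/side3.png

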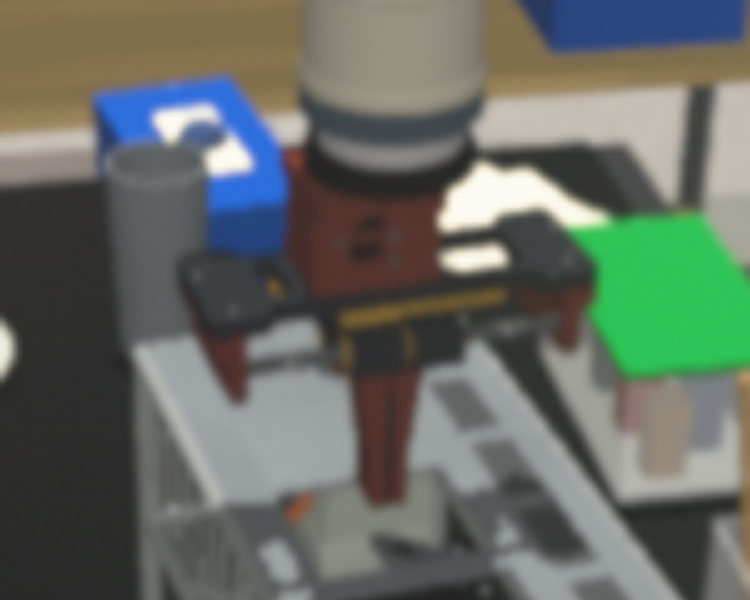

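The fingertips, at about (385, 500), are over the switch cutout and clear of its edges. I'll go down.

Call:
arm_command --series '[{"linear": [-0.002, 0, 0.008], "turn": 0}, {"linear": [0, 0, 0.008], "turn": 0}, {"linear": [0, 0, 0.008], "turn": 0}, {"linear": [0, 0, 0.004], "turn": 0}, {"linear": [0, 0, 0.004], "turn": 0}, {"linear": [0, 0, 0.004], "turn": 0}, {"linear": [0, 0, 0.003], "turn": 0}, {"linear": [0, 0, 0], "turn": 0}]'

```text
t: 4.9
ee_pos: [591.0, -118.9, 242.3]
orientation: [-2.084, -2.35, 0.001]
ft_force: [0.8, -0.8, 0.5]
width: 0.4
grasp_force: 0.0
```

```bash
python3 -c "
from h import *
go(592,-119)
a=cv2.resize(grab('side')[190:290,310:400],(540,600),interpolation=cv2.INTER_CUBIC)
cv2.imwrite('pics/side4.png',a)"
```

```text
4.9 [ 591.02 -118.89  242.27] [-0.22  0.39  1.68 -0.    1.07 -0.34] 0.381705631011814 [ 0.84 -0.79  0.55] tool y angle 6.871620421360108 tz [-0.  0. -1.]
tool shift mm [-0.23  0.96 -0.  ]
```

View pics/side4.png

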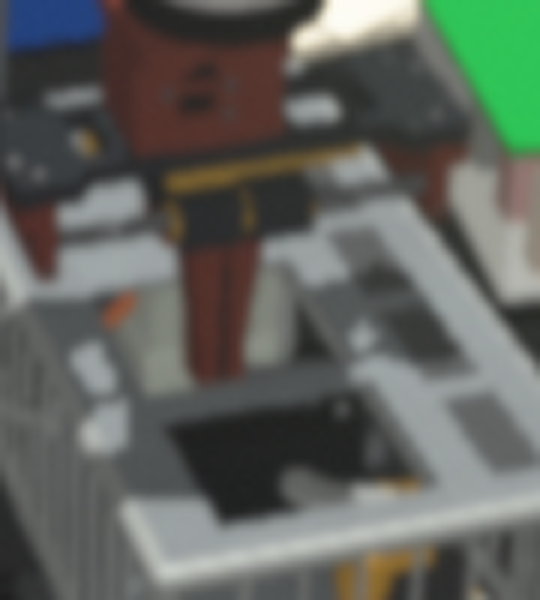

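The fingers are inside the switch cutout at about (215, 370), clear of its edges, but the strip hides the paddle. I'll keep going down in small steps and watch the force.

Call:
arm_command --series '[{"linear": [0, 0, 0.001], "turn": 0}, {"linear": [0, 0, 0.001], "turn": 0}, {"linear": [0, 0, 0.001], "turn": 0}]'

```text
t: 5.25
ee_pos: [591.1, -118.9, 239.8]
orientation: [-2.084, -2.351, 0.0]
ft_force: [-3.1, -0.3, 4.1]
width: 0.4
grasp_force: 2.4
```

Call:
arm_command --series '[{"linear": [0, 0, 0.001], "turn": 0}, {"linear": [0, 0, 0.001], "turn": 0}]'

```text
t: 5.45
ee_pos: [590.9, -118.9, 237.6]
orientation: [-2.084, -2.35, 0.001]
ft_force: [-3.7, -0.1, 4.3]
width: 0.6
grasp_force: 2.2
```

Call:
arm_command --series '[{"linear": [0, 0, 0.001], "turn": 0}, {"linear": [0, 0, 0.001], "turn": 0}]'

```text
t: 5.65
ee_pos: [591.0, -118.9, 235.9]
orientation: [-2.084, -2.35, 0.001]
ft_force: [-6.8, -0.2, 13.0]
width: 0.5
grasp_force: 6.3
```

Call:
arm_command --series '[{"linear": [0, 0, 0.001], "turn": 0}, {"linear": [0, 0, 0], "turn": 0}]'

```text
t: 5.85
ee_pos: [591.0, -118.9, 235.7]
orientation: [-2.084, -2.351, 0.001]
ft_force: [-7.1, 0.4, 13.1]
width: 0.6
grasp_force: 6.4
```

Call:
arm_command --series '[{"linear": [0, 0, 0.001], "turn": 0}, {"linear": [0, 0, 0.001], "turn": 0}, {"linear": [0, 0, 0], "turn": 0}]'

```text
t: 6.15
ee_pos: [591.0, -119.0, 235.1]
orientation: [2.084, 2.35, -0.0]
ft_force: [-12.2, 0.5, 23.1]
width: 0.6
grasp_force: 11.4
```

That is a stiff stop with the tips at about 216 mm, which matches the lever being fully down. I'll lift straight out and move over to the other cutout.

Call:
arm_command --series '[{"linear": [0, 0, -0.005], "turn": 0}, {"linear": [0, 0, -0.01], "turn": 0}, {"linear": [0, 0, -0.015], "turn": 0}, {"linear": [0, 0, -0.02], "turn": 0}, {"linear": [0, 0, -0.01], "turn": 0}, {"linear": [0, 0, 0], "turn": 0}, {"linear": [-0.03, 0, 0], "turn": 0}, {"linear": [-0.03, 0, 0], "turn": 0}, {"linear": [-0.026, 0, 0], "turn": 0}, {"linear": [0, 0, 0], "turn": 0}]'

```text
t: 7.15
ee_pos: [601.4, -206.7, 291.6]
orientation: [-2.087, -2.348, 0.001]
ft_force: [0.9, -0.2, -0.2]
width: 0.5
grasp_force: 0.0
```

```bash
python3 -c "
from h import *
go(601,-207)
a=cv2.resize(grab('side')[190:290,290:390],(600,600),interpolation=cv2.INTER_CUBIC);b=cv2.resize(grab('top')[190:250,340:380],None,fx=5,fy=5,interpolation=cv2.INTER_CUBIC)
a[:300,:200]=b
cv2.imwrite('pics/side5.png',a)"
```

```text
7.15 [ 601.44 -206.69  291.63] [-0.35  0.39  1.56 -0.    1.19 -0.47] 0.4829389976719981 [ 0.88 -0.24 -0.19] tool y angle 6.728445435138622 tz [-0. -0. -1.]
tool shift mm [-0.26 -0.48  0.  ]
```

View pics/side5.png

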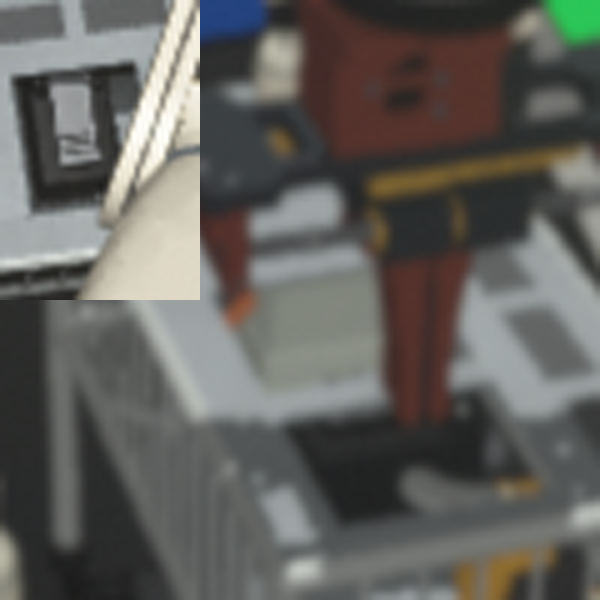

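The top inset shows the paddle lying flatter and longer, so the switch is down, and it's no longer visible in the side view. The fingers, at about (420, 420), are over the blow-off cutout, and the thumb pad at about (420, 485) is still up.

Call:
arm_command --series '[{"linear": [0, 0, 0.01], "turn": 0}, {"linear": [0, 0, 0.01], "turn": 0}, {"linear": [0, 0, 0.008], "turn": 0}, {"linear": [0, 0, 0.006], "turn": 0}, {"linear": [0, 0, 0.004], "turn": 0}, {"linear": [0, 0, 0.003], "turn": 0}, {"linear": [0, 0, 0.003], "turn": 0}, {"linear": [0, 0, 0.002], "turn": 0}, {"linear": [0, 0, 0.002], "turn": 0}, {"linear": [0, 0, 0], "turn": 0}]'

```text
t: 8.25
ee_pos: [601.2, -204.4, 244.6]
orientation: [-2.084, -2.35, 0.001]
ft_force: [-4.0, -0.6, 4.6]
width: 0.6
grasp_force: 2.4
```

Call:
arm_command --series '[{"linear": [0, 0, 0.001], "turn": 0}, {"linear": [0, 0, 0.001], "turn": 0}, {"linear": [0, 0, 0.001], "turn": 0}]'

```text
t: 8.55
ee_pos: [601.7, -204.3, 241.8]
orientation: [2.084, 2.35, 0.001]
ft_force: [-2.8, -0.2, 4.5]
width: 0.6
grasp_force: 2.1
```

Call:
arm_command --series '[{"linear": [0, 0, 0.001], "turn": 0}, {"linear": [0, 0, 0.001], "turn": 0}, {"linear": [0, 0, 0], "turn": 0}]'

```text
t: 8.85
ee_pos: [601.6, -204.3, 239.6]
orientation: [2.084, 2.351, -0.0]
ft_force: [-3.2, 0.7, 4.7]
width: 0.7
grasp_force: 2.2
```

Call:
arm_command --series '[{"linear": [0, 0, 0.001], "turn": 0}, {"linear": [0, 0, 0.001], "turn": 0}, {"linear": [0, 0, 0], "turn": 0}]'

```text
t: 9.15
ee_pos: [601.5, -204.3, 237.6]
orientation: [2.084, 2.351, -0.0]
ft_force: [-3.6, -0.3, 5.2]
width: 0.4
grasp_force: 2.6
```

Call:
arm_command --series '[{"linear": [0, 0, 0.001], "turn": 0}, {"linear": [0, 0, 0.001], "turn": 0}, {"linear": [0, 0, 0], "turn": 0}]'

```text
t: 9.45
ee_pos: [601.5, -204.3, 236.3]
orientation: [2.084, 2.351, -0.0]
ft_force: [-4.4, -0.9, 8.3]
width: 0.4
grasp_force: 4.1
```

Call:
arm_command --series '[{"linear": [0, 0, 0.001], "turn": 0}, {"linear": [0, 0, 0.001], "turn": 0}, {"linear": [0, 0, 0], "turn": 0}, {"linear": [0, 0, 0], "turn": 0}, {"linear": [0, 0, 0], "turn": 0}]'

```text
t: 9.95
ee_pos: [601.5, -204.4, 235.8]
orientation: [2.084, 2.35, 0.0]
ft_force: [-9.1, 0.3, 18.9]
width: 0.4
grasp_force: 9.3
```

```bash
python3 -c "
from h import *
go(601,-207)
a=cv2.resize(grab('side')[190:290,290:390],(600,600),interpolation=cv2.INTER_CUBIC)
cv2.imwrite('pics/side6.png',a)"
```

```text
9.95 [ 601.51 -204.4   235.85] [-0.35  0.44  1.61 -0.    1.09 -0.47] 0.3667095186967903 [-9.09  0.3  18.88] tool y angle 6.877170868347516 tz [ 0. -0. -1.]
tool shift mm [-2.52 -0.82  0.  ]
```

View pics/side6.png

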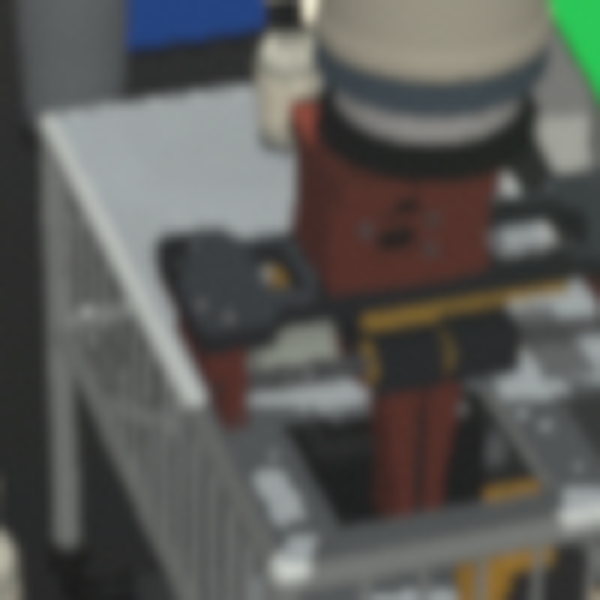

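The fingers go through the blow-off cutout at about (410, 500) and the thumb lever is on its stop: tips at 217 mm, 19 N. The ink bottle hasn't moved, so I'm handing the job in.

```bash
python3 -c "
from workcell import ctrl
print(ctrl.close_job())"
```

```text
the job is handed in; nothing more can be done
None
```

I pressed the switch paddle down to its stop, then the blow-off thumb lever down to its stop, and handed the job in at about 10 s with the fingers still holding the thumb lever at about 19 N; I saw no contact with the guard or bystanders, and the hand-in returned no verdict.

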